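Hang the pattern boards on the hook, widest at the back

TASK

Take the three plywood pattern boards out of the slotted rack and hang them on the stand's hook by the holes under their necks, collars to the back: the widest first, then the middle one, then the narrowest in front. Slide each one back until its collar meets what is behind it (the upright, or the board hung before), and leave all three hanging still and straight. Do not push the burr block, the abrasive roll or the tin about.

Things in the scene. Friction and masses are not known exactly. Their poses are not given: they have to be found in the camera images.
- wide_board_grip (a point): Middle of the grip neck of the wide board: plywood, 160 mm wide, 12 mm thick, 0.13 kg, upright in a rack slot. x: through it, +x = back (collar side); y: along its width; z up. Body 100 mm high, on it a neck 40 mm wide (y), 12 thick, 50 high. This point: 25 mm below the neck's top, 25 above the shoulders, 125 above the bottom edge. The boards differ only in body width.
- middle_board_grip (a point): Middle of the grip neck of the middle board: plywood, 120 mm wide, 12 mm thick, 0.13 kg, upright in a rack slot. x: through it, +x = back (collar side); y: along its width; z up. Body 100 mm high, on it a neck 40 mm wide (y), 12 thick, 50 high. This point: 25 mm below the neck's top, 25 above the shoulders, 125 above the bottom edge. The boards differ only in body width.
- narrow_board_grip (a point): Middle of the grip neck of the narrow board: plywood, 80 mm wide, 12 mm thick, 0.13 kg, upright in a rack slot. x: through it, +x = back (collar side); y: along its width; z up. Body 100 mm high, on it a neck 40 mm wide (y), 12 thick, 50 high. This point: 25 mm below the neck's top, 25 above the shoulders, 125 above the bottom edge. The boards differ only in body width.
- wide_board_hole (a point): Pointed top of the wide board's hanging hole, mid-thickness, 39 mm below the neck point; axes as there. House-shaped through-hole: 45 degree slopes from here down to 17 mm below, then straight sides 34 mm apart down to 43 mm below. A collar round its sides and top stands 10 mm out of the board's back: collar back face 16 mm behind this point, board front 6 mm before it.
- middle_board_hole (a point): Pointed top of the middle board's hanging hole, mid-thickness, 39 mm below the neck point; axes as there. House-shaped through-hole: 45 degree slopes from here down to 17 mm below, then straight sides 34 mm apart down to 43 mm below. A collar round its sides and top stands 10 mm out of the board's back: collar back face 16 mm behind this point, board front 6 mm before it.
- narrow_board_hole (a point): Pointed top of the narrow board's hanging hole, mid-thickness, 39 mm below the neck point; axes as there. House-shaped through-hole: 45 degree slopes from here down to 17 mm below, then straight sides 34 mm apart down to 43 mm below. A collar round its sides and top stands 10 mm out of the board's back: collar back face 16 mm behind this point, board front 6 mm before it.
- hook_root (a point): Hook's axis at the front face of the fixed stand's upright, 140 mm above the worktop. x: into the upright (hook points along -x, roughly to the robot), y sideways, z up. A hung board's neck point is 46 mm above this axis (hole's top 7 mm above); with collars touching, the three necks are 16, 38, 60 mm in front. Upright 110 mm wide, ends 16 mm above the axis; base 16 mm high.
- hook_tip (a point): End of the steel hook: round bar 10 mm thick, level for 92 mm from the upright, then sloping up to this point, 102 mm out and 10 mm above its axis. Steel reaches 5 mm beyond (107 mm out, 15 mm above the axis).
- rack: Fixed rack, 190 x 180 mm, three slots along its y axis at x = -60, 0, +60 mm; slots 15 mm wide, walls reach 33 mm above the worktop. Origin: centre of its underside. Which board stands in which slot varies; boards lift straight up. A fixed vice 135 mm high stands between rack and stand: carry over it.
- burr_block: Bystander: wooden block with small cutters in it, 50 x 130 x 66 mm, in front of the vice; origin under its centre.
- abrasive_roll: Bystander: upright roll of abrasive, 52 mm across, 49 mm high, behind the vice; origin under its centre.
- wax_tin: Bystander: round tin, 78 mm across, 30 mm high, behind the vice; origin under its centre.
Not all that is in view belongs to the job. What is shaped like the part that bears narrow_board_grip but blue is not meant.

How it is judged:
By the outcome, as a careful person would: the job done as asked, in the order asked, and still so for the second after the job is handed in, with the robot touching nothing.
It also fails if it takes over 72 s, if anything falls off the work surface, if the arm or the gripper's body presses on something with over 40 N, if the wrist force passes 120 N, or if a joint passes its speed limit or range.

ROBOT

A 6-joint arm with a two-finger parallel gripper is mounted at the origin on a cart in front of the work surface, level with it; the furniture and walls round the work are solid. World frame = base frame: x ahead of the robot, y to its left, z up, the work surface at z = 0. Lengths are in m, angles in rad, forces in N, time in s.
With the tool pointing down it reaches from about 0.375 to 0.9 m from the base axis. Payload 3.1 kg.
Tool frame: the origin (TCP) lies midway between the tips of the shut fingers; the grasp point (between the pads) lies 19 mm behind it; z points along the fingers, x is the direction in which the jaws open and shut, and the axes are right-handed (so a half turn about z gives the same grasp; the last joint's range is limited). The gripper opens to 85 mm and grips with 20 to 120 N. Pads are 22 mm wide; open, the fingers measure 114 mm over their backs; the gripper's body (76 mm by 85 mm) begins 54 mm behind the grasp point. The pads swing forward as they close: fully open they stand 13 mm farther back than shut.
Start: joints at [1.119, 0.527, 1.433, -0, 1.181, -0.178], TCP at [0.168, 0.602, 0.231] pointing down, gripper open.
Joint ranges: [-3.08, 3.08], [-0.75, 2.2], [0.22, 2.44], [-1.43, 4.57], [0, 2.65], [-2.85, 2.85]. Speed limits (rad/s): [2.79, 2.79, 3.14, 3.14, 3.14, 3.14].

INTERFACE

Orientations are given as a unit quaternion [x, y, z, w].
In Python, from station import * gives the robot as it stands.
- The arm moves only by the tool servo_tool, never from a script. Its argument "targets" is a list of rows, each a list of 6 numbers: the shift along the tool's x, y, z in mm, then the turn, a rotation vector about the tool's x, y, z in degrees. A call has 1 to 10 rows; each row is the pose to reach, as a shift and turn from the pose commanded when the call began, along the tool's axes at that moment; what a row does not reach only later rows make up. A row lasts 1/8 s, in which the tool goes at most 62.5 mm and 10.7 degrees, less where a joint would pass 70% of its speed; a pose out of reach is approached as far as the arm can. A call with a gripper value outside its range is refused whole. "gripper" is the finger opening in mm, from 0 to 85.4, set as the call begins (left out, the last holds). The fingers move at their own pace and stop on an object; "newtons" is the grip in N (left out, the last holds). Time passes only in rows, so rows that repeat a pose let the fingers close. It gives the time, the measured TCP pose, the force and the opening at its end, in the units of the state.
- sense(): the state, without advancing time (a new reading comes with each control period).
- snapshot(name): name is "side" or "top" or "wrist"; returns a dict with "color" (480x640x3 uint8, red, green, blue), "vfov" (degrees; the focal length in pixels is half the picture's height over the tangent of half this angle, whatever the lens; pixels are square), "cx", "cy" (the principal point, pixels), "R" (3x3) and "t" (3): a world point X has camera coordinates R X + t. Camera axes: x right, y down, z forward; pixel columns grow to the right and rows downward; lengths in m; the calibration is good to about 2 mm. The wrist camera is an equidistant fisheye: a pixel r from the principal point sees the ray r / f radians off the axis. A picture is of the moment at which its call begins. There is no depth.
- sign_off(): hands the job in, once; it reports no verdict.
The state is a dict: "t": time; "q": joint angles; "qd": joint speeds; "tau": joint torques, N m; "tcp_pos": TCP position; "tool_rot": TCP orientation; "force": force on the tool from outside, world axes, zero at the start; "ft_torque": the same for the moment, N m; "finger_gap": opening from 0.0 (shut) to 1.0 (fully open).
Only numpy, scipy, OpenCV 4.12 (cv2) and the standard library are available. Lean on these libraries where they do the work, as an engineer would, in place of code of your own. Each camera call takes 0.05 s, during which the arm holds its last target. There are 200 camera calls.

## Working session

There is one attempt and no reset: what is moved stays moved. The work goes in short steps, Python scripts to look and compute and a tool call to move; the robot and the scene stay as the last step left them, time stands still between calls to the robot, and variables do not carry over. Pictures are saved under pics/ and viewed, about 8 in all and at most 12, crops included, and the job is handed in when it is done.

Besides the shell and the picture viewer there is one more tool, called after "Call:" by a JSON object that holds its "op" and its "data", one argument or row to a line. servo_tool: Moves the arm, as the interface text tells. Its arguments: {"type":"object","properties":{"targets":{"type":"array","items":{"type":"array","items":{"type":"number"}}},"gripper":{"type":"number"},"newtons":{"type":"number"}},"required":["targets"]}

```bash
mkdir -p pics; ls
cat > h.py <<'E'
from station import *
import numpy as np, cv2
from scipy.spatial.transform import Rotation as Ro
def save(n,f):
    s=snapshot(n); cv2.imwrite(f'pics/{f}.png',cv2.cvtColor(s['color'],cv2.COLOR_RGB2BGR)); np.save(f'pics/{f}.npy',s,allow_pickle=True); return s
def load(f): return np.load(f'pics/{f}.npy',allow_pickle=True).item()
def foc(s): return 240/np.tan(np.radians(s['vfov'])/2)
def ray(s,u,v,fish=False):
    f=foc(s); d=np.array([u-s['cx'],v-s['cy']])
    if fish:
        r=np.hypot(*d); th=r/f; c=np.array([*(d/r*np.sin(th)),np.cos(th)])
    else: c=np.array([*(d/f),1])
    R=np.array(s['R']); return -R.T@np.array(s['t']), R.T@c
def onz(s,u,v,z,fish=False):
    o,d=ray(s,u,v,fish); return o+d*(z-o[2])/d[2]
def onplane(s,u,v,p,n,fish=False):
    o,d=ray(s,u,v,fish); return o+d*((np.array(p)-o)@n)/(d@n)
def proj(s,X,fish=False):
    c=np.array(s['R'])@np.array(X)+np.array(s['t']); f=foc(s)
    if fish:
        r=np.hypot(c[0],c[1]); th=np.arctan2(r,c[2]); return s['cx']+f*th*c[0]/r, s['cy']+f*th*c[1]/r
    return s['cx']+f*c[0]/c[2], s['cy']+f*c[1]/c[2]
def tri(s1,p1,s2,p2):
    o1,d1=ray(s1,*p1);o2,d2=ray(s2,*p2)
    A=np.array([d1,-d2]).T; k=np.linalg.lstsq(A,o2-o1,rcond=None)[0]
    a=o1+d1*k[0];b=o2+d2*k[1]; return (a+b)/2,np.linalg.norm(a-b)
E
python3 - <<'E'
from h import *
a=save('top','top0');b=save('side','side0')
for s in (a,b): print(s['vfov'],s['cx'],s['cy'],-np.array(s['R']).T@np.array(s['t']),np.array(s['R'])[2])
st=sense();print(st['tool_rot'],st['tcp_pos'],st['finger_gap'])
E
```

```text
pics
50.3826017148877 318.8712698445967 243.0798189012639 [0.46621076 0.01705343 1.15878919] [ 0.10158892  0.02227051 -0.99457715]
56.03817549280269 317.37682548019353 238.51292049240942 [ 0.37032119 -0.56566194  0.69031172] [ 0.21602574  0.69324145 -0.68756758]
[ 7.96691658e-01  6.04385088e-01 -9.22928322e-04  4.63894959e-04] [0.1680547  0.60128306 0.23040788] 0.9987910440949974
```

View pics/top0.png

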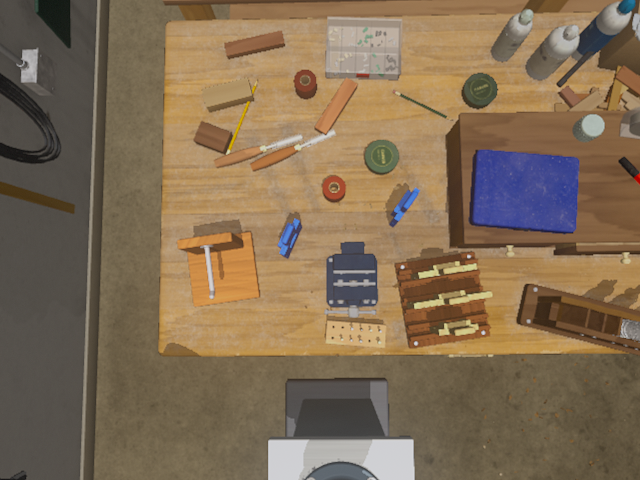

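View pics/side0.png

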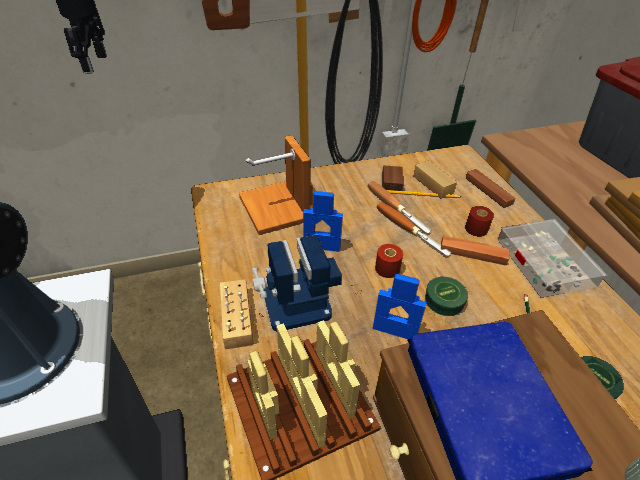

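The top view shows the rack at about (443,298) with three yellow boards: back (448,269), middle (452,298) and front (459,328). The blue look-alikes stand at (290,236) and (404,206). The stand is at (222,268), with its hook running from (207,246) to (212,297). The vice is at (352,280) and the burr block at (356,333). Candidates for the narrow board are the three yellow ones and the two blue ones, and the blue ones are out. I'll check the choice and the edges in one close crop.

Run:
```python
from h import *
a=cv2.imread('pics/top0.png');b=cv2.imread('pics/side0.png')
c1=cv2.resize(a[240:360,390:500],None,fx=3.6,fy=3.6,interpolation=cv2.INTER_CUBIC)[:432]
c2=cv2.resize(a[225:310,170:265],None,fx=4,fy=4,interpolation=cv2.INTER_CUBIC)
im=np.zeros((432,c1.shape[1]+c2.shape[1],3),np.uint8); im[:,:c1.shape[1]]=c1; im[:c2.shape[0],c1.shape[1]:]=c2
print(c1.shape,im.shape); cv2.imwrite('pics/crop1.png',im)
# yellow masks
for n,img,box in (('top',a,(240,360,390,500)),('side',b,(300,470,220,400))):
    hsv=cv2.cvtColor(img,cv2.COLOR_BGR2HSV); y0,y1,x0,x1=box
    m=cv2.inRange(hsv[y0:y1,x0:x1],(20,60,130),(35,160,255))
    k,l,st,ce=cv2.connectedComponentsWithStats(m)
    for i in range(1,k):
        if st[i,4]>40:
            ys,xs=np.where(l==i); print(n,st[i]+[x0,y0,0,0,0],ce[i]+[x0,y0], cv2.minAreaRect(np.stack([xs+x0,ys+y0],1).astype(np.float32)))
print(hsv[340,258],a[298,452])
```

```text
(432, 396, 3) (432, 776, 3)
top [418 261  60  18 466] [447.28540773 269.02145923] ((447.0174255371094, 268.02423095703125), (11.311695098876953, 59.199649810791016), 80.78897094726562)
top [414 290  79  19 621] [452.96940419 298.53462158] ((452.5433349609375, 297.5317687988281), (12.620747566223145, 79.37385559082031), 81.25383758544922)
top [438 320  41  16 379] [458.85751979 327.77044855] ((457.9884033203125, 327.9248352050781), (14.141318321228027, 40.143104553222656), 81.25383758544922)
side [222 304  28  34 414] [233.59903382 325.11111111] ((233.79730224609375, 320.2837829589844), (31.400205612182617, 26.797035217285156), 80.53767395019531)
side [317 320  14  27 159] [324.16981132 330.28930818] ((326.015380859375, 332.8916015625), (26.812206268310547, 8.192619323730469), 61.189208984375)
side [277 323  32  38 443] [291.98194131 342.52370203] ((291.6000671386719, 341.7000427246094), (42.93250274658203, 16.546903610229492), 63.43495178222656)
side [330 322  18  23 192] [338.65104167 333.015625  ] ((338.6554260253906, 332.9093017578125), (24.833641052246094, 7.8459906578063965), 59.74356460571289)
side [326 345  15  42 205] [332.78536585 367.57560976] ((332.011962890625, 365.7537841796875), (42.37347412109375, 8.481792449951172), 62.52556610107422)
side [247 351  31  61 619] [262.24394184 380.91276252] ((260.1206970214844, 380.05169677734375), (58.865421295166016, 20.98357391357422), 68.19859313964844)
side [279 352  48  73 766] [306.0078329  388.73629243] ((305.1201171875, 383.2562255859375), (78.7749252319336, 25.013301849365234), 64.88516235351562)
side [338 352  22  36 302] [349.2615894  370.72847682] ((350.2405700683594, 370.03302001953125), (33.703617095947266, 14.56928825378418), 60.945396423339844)
side [389 445  11  15 123] [394.43902439 451.62601626] ((394.0, 452.0), (14.0, 10.0), 90.0)
side [223 459   7  10  51] [225.64705882 463.64705882] ((226.0, 463.5), (9.0, 6.0), 90.0)
[ 17 158 200] [ 73 116 139]
```

View pics/crop1.png

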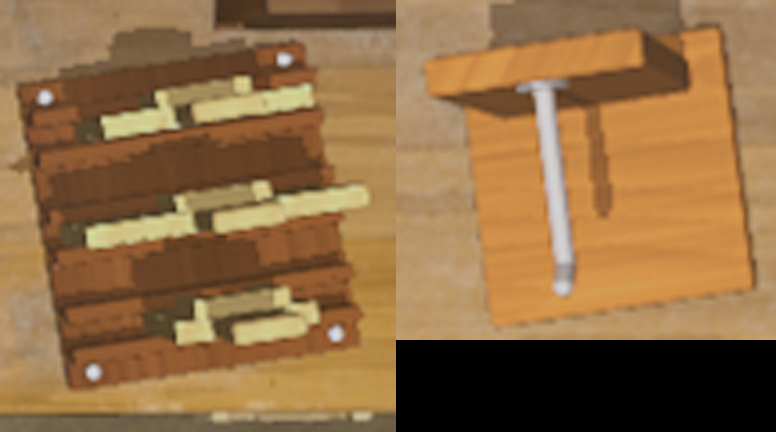

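The crop shows the neck tops at crop positions (230,107) back, (250,217) middle and (270,328) front. By width, the wide board is in the middle slot, the middle board at the back and the narrow one at the front. The hook root is at (540,88) and its tip at (563,287).

The hung necks leave only 10 mm between boards. I'll therefore grip across the 40 mm neck width rather than through the thickness.

Run:
```python
from h import *
a=load('top0');b=load('side0');np.set_printoptions(precision=4,suppress=True)
c1=lambda x,y:(390+(x+.5)/3.6-.5,240+(y+.5)/3.6-.5)
c2=lambda x,y:(170+(x-396+.5)/4-.5,225+(y+.5)/4-.5)
bo=[onz(a,*c1(*p),.033) for p in ((45,97),(284,60),(336,333),(93,372))]
print('bolts',np.array(bo),'c',np.mean(bo,0)); 
d=bo[0]-bo[1];print('yaw y-axis',np.degrees(np.arctan2(-d[0],d[1]))); d=bo[0]-bo[3];print('yaw x',np.degrees(np.arctan2(d[1],d[0])), [np.linalg.norm(bo[0]-bo[i]) for i in (1,3)])
for n,p,q in (('mid',(230,107),(325,324)),('wide',(250,217),(284,326)),('nar',(270,328),(254,354))):
    print(n,onz(a,*c1(*p),.155),tri(a,c1(*p),b,q))
print('root',onz(a,*c2(540,88),.14),'tip',onz(a,*c2(563,287),.152), tri(a,c2(563,287),b,(249,161)))
p=[onz(a,*c2(*x),.016) for x in ((492,325),(755,288),(718,28))]
d=p[0]-p[1];print('base',np.array(p),np.degrees(np.arctan2(-d[0],d[1])));d=p[2]-p[1];print(np.degrees(np.arctan2(d[1],d[0])))
t=[onz(a,*c2(*x),.156) for x in ((426,66),(640,32))];d=t[0]-t[1];print('upr top',np.array(t),np.linalg.norm(d),np.degrees(np.arctan2(-d[0],d[1])))
print(Ro.from_quat(sense()['tool_rot']).as_matrix())
```

```text
bolts [[ 0.527  -0.1404  0.033 ]
 [ 0.548  -0.2864  0.033 ]
 [ 0.3832 -0.311   0.033 ]
 [ 0.3612 -0.1648  0.033 ]] c [ 0.4548 -0.2257  0.033 ]
yaw y-axis 8.176603933538312
yaw x 8.37745631204717 [np.float64(0.14746009847117336), np.float64(0.1675802974925008)]
mid [ 0.5139 -0.2234  0.155 ] (array([ 0.5036, -0.2162,  0.176 ]), np.float64(0.018954634672095197))
wide [ 0.4544 -0.2319  0.155 ] (array([ 0.4454, -0.2198,  0.1979]), np.float64(0.019193790543882303))
nar [ 0.3951 -0.2404  0.155 ] (array([ 0.3939, -0.2351,  0.1745]), np.float64(0.005263290390501193))
root [0.5659 0.2684 0.14  ] tip [0.466  0.2527 0.152 ] (array([0.4669, 0.2544, 0.1443]), np.float64(0.001859596352656765))
base [[0.4452 0.3242 0.016 ]
 [0.4643 0.1768 0.016 ]
 [0.6109 0.1981 0.016 ]] 7.394872829921553
8.268126740653171
upr top [[0.576  0.3216 0.156 ]
 [0.5917 0.2148 0.156 ]] 0.10792780033614151 8.354552544718107
[[ 0.2694  0.963  -0.0009]
 [ 0.963  -0.2694 -0.0019]
 [-0.002  -0.0004 -1.    ]]
```

Call:
{"op": "servo_tool", "data": {
  "targets": [
    [-228,304,-60,0,0,-24],
    [-228,304,-60,0,0,-24],
    [-228,304,-60,0,0,-24],
    [-228,304,-60,0,0,-24],
    [-228,304,-60,0,0,-24],
    [-724,499,-60,0,0,-24],
    [-724,499,-60,0,0,-24],
    [-724,499,-60,0,0,-24],
    [-724,499,-60,0,0,-24],
    [-724,499,-60,0,0,-24]
  ],
  "gripper": 70
}}

```text
t: 1.35
tcp_pos: [0.4056, 0.0511, 0.2856]
tool_rot: [0.654, 0.757, 0.0, 0.0]
force: [0.6, 0.1, -0.4]
finger_gap: 0.816
```

```bash
cat >> h.py <<'E'
np.set_printoptions(precision=4,suppress=True)
def go(p,yaw=None):
    """row (mm,deg) from measured pose to TCP p; yaw (deg) of tool y axis, tool down"""
    s=sense();R=Ro.from_quat(s['tool_rot']).as_matrix()
    d=R.T@(np.array(p)-s['tcp_pos'])*1000
    out=[*d]
    if yaw is not None:
        c,q=np.cos(np.radians(yaw)),np.sin(np.radians(yaw))
        T=np.array([[-q,c,0],[c,q,0],[0,0,-1.]]); out+=[*np.degrees(Ro.from_matrix(R.T@T).as_rotvec())]
    return np.round(out,1)
def st():
    s=sense();R=Ro.from_quat(s['tool_rot']).as_matrix()
    print('t',round(s['t'],2),'tcp',s['tcp_pos'],'yaw',np.degrees(np.arctan2(R[1,1],R[0,1])).round(2),'F',s['force'],'M',s['ft_torque'],'gap',round(s['finger_gap'],3))
E
python3 -c "
from h import *
st();print(go([.454,-.232,.28],8.3))"
```

```text
t 1.35 tcp [0.4056 0.0511 0.2856] yaw 8.38 F [ 0.5724  0.0885 -0.444 ] M [-0.0203 -0.0124  0.0828] gap 0.816
[-287.1    6.6    5.6    0.    -0.     0.1]
```

Call:
{"op": "servo_tool", "data": {
  "targets": [
    [-275,6,10,0,0,0],
    [-275,6,10,0,0,0],
    [-275,6,10,0,0,0],
    [-275,6,10,0,0,0],
    [-275,6,10,0,0,0],
    [-275,6,10,0,0,0],
    [-275,6,10,0,0,0]
  ]
}}

```text
t: 2.22
tcp_pos: [0.4509, -0.2164, 0.2752]
tool_rot: [0.653, 0.757, 0.0, -0.001]
force: [-0.3, -0.0, -0.2]
finger_gap: 0.823
```

```bash
python3 -c "
from h import *
st();s=save('wrist','w1');print(s['vfov'],s['cx'],s['cy'],-s['R'].T@s['t'],s['R'])
for p in ([.4544,-.2319,.155],[.4544,-.2319,.13]): print(proj(s,p,True))"
```

```text
t 2.23 tcp [ 0.4509 -0.2164  0.2752] yaw 8.42 F [-0.3465 -0.0093 -0.1893] M [ 0.0568 -0.0239 -0.0082] gap 0.823
65.70646984690485 311.944533819442 236.86934493857024 [ 0.3696 -0.2288  0.418 ] [[-0.1463  0.9892  0.0023]
 [ 0.9375  0.1379  0.3196]
 [ 0.3158  0.0489 -0.9476]]
(np.float64(290.32296049462803), np.float64(230.14870761076548))
(np.float64(291.96946216283925), np.float64(220.78586374514705))
```

View pics/w1.png

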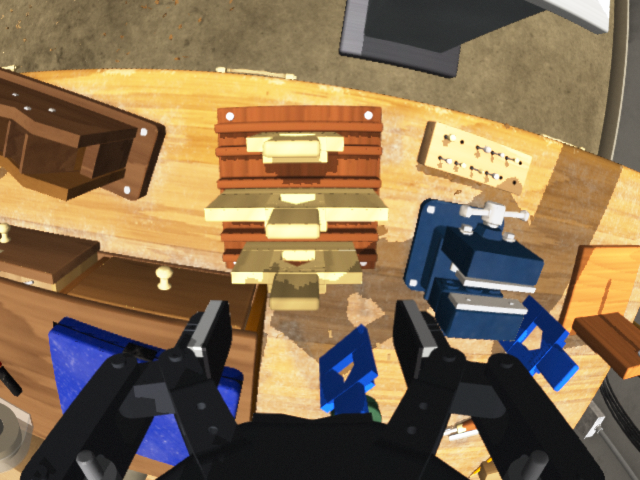

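The wrist view shows the wide board's neck at about u 265–321, v 222–237. The predicted top centre is (290,230), so the top-view estimate holds. I'll use one enlarged crop to settle the edges.

```bash
python3 -c "
from h import *
im=cv2.imread('pics/w1.png')[120:320,195:395];cv2.imwrite('pics/w1c.png',cv2.resize(im,None,fx=3,fy=3,interpolation=cv2.INTER_CUBIC))"
```

```text
(no output)
```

View pics/w1c.png

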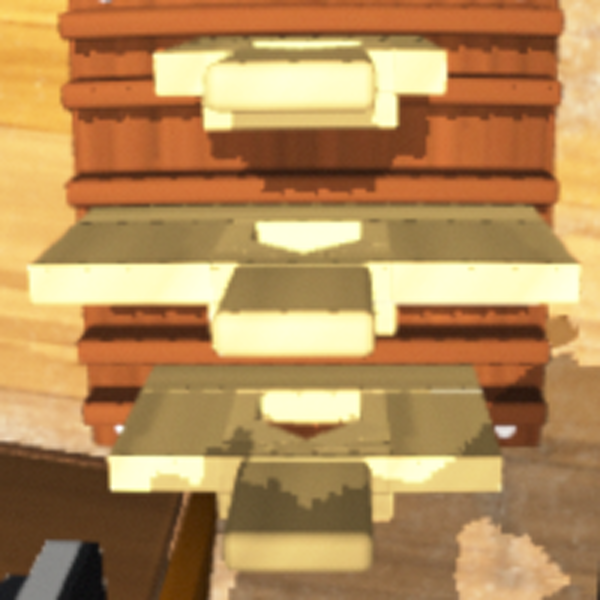

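```bash
python3 -c "
from h import *
s=load('w1');c=lambda x,y:(195+(x+.5)/3-.5,120+(y+.5)/3-.5)
for n,x0,x1,y0,y1 in (('wide',213,374,312,355),('nar',205,373,62,110),('mid',225,372,535,570)):
  for z in (.152,.157,.162):
    l=onz(s,*c(x0,(y0+y1)/2),z,True);r=onz(s,*c(x1,(y0+y1)/2),z,True)
    f=onz(s,*c((x0+x1)/2,y0),z,True);b=onz(s,*c((x0+x1)/2,y1),z,True)
    print(n,z,'w',np.linalg.norm(l-r),'th',np.linalg.norm(f-b),'c',(f+b)/2)
    if n=='wide': print('sh',np.linalg.norm(onz(s,*c(28,265),z-.05,True)-onz(s,*c(580,265),z-.05,True)))
"
```

```text
wide 0.152 w 0.04049655332719357 th 0.011318438697701973 c [ 0.4557 -0.2302  0.152 ]
sh 0.16480904430203447
wide 0.157 w 0.03973546055991363 th 0.011105719808760415 c [ 0.4541 -0.2302  0.157 ]
sh 0.16220165416242988
wide 0.162 w 0.0389743677926337 th 0.010893000919818855 c [ 0.4525 -0.2302  0.162 ]
sh 0.1595942640228253
nar 0.152 w 0.040044883287423026 th 0.011552958463026786 c [ 0.3946 -0.2396  0.152 ]
nar 0.157 w 0.03929227921293846 th 0.011335832006465063 c [ 0.3941 -0.2394  0.157 ]
nar 0.162 w 0.038539675138453945 th 0.011118705549903452 c [ 0.3937 -0.2392  0.162 ]
mid 0.152 w 0.04002621414912431 th 0.010921757560329055 c [ 0.5174 -0.221   0.152 ]
mid 0.157 w 0.039273960942675754 th 0.010716493902012542 c [ 0.5146 -0.2211  0.157 ]
mid 0.162 w 0.03852170773622716 th 0.010511230243695917 c [ 0.5118 -0.2213  0.162 ]
```

Wide neck: x 0.454, y −0.231, top about 0.157, which agrees with the top view to 1–2 mm. I'm descending to grip it.

Call:
{"op": "servo_tool", "data": {
  "targets": [
    [-15,1,50,0,0,0],
    [-15,1,100,0,0,0],
    [-15,1,140,0,0,0],
    [-15,1,163,0,0,0],
    [-15,1,163,0,0,0],
    [-15,1,163,0,0,0]
  ]
}}

```text
t: 3.02
tcp_pos: [0.4556, -0.2324, 0.1136]
tool_rot: [0.653, 0.757, 0.0, 0.001]
force: [-0.2, 0.3, -0.5]
finger_gap: 0.818
```

Call:
{"op": "servo_tool", "data": {
  "targets": [
    [0,0,0,0,0,0],
    [0,0,0,0,0,0],
    [0,0,0,0,0,0],
    [0,0,0,0,0,0],
    [0,0,0,0,0,0]
  ],
  "gripper": 30,
  "newtons": 50
}}

```text
t: 3.65
tcp_pos: [0.4555, -0.2333, 0.1139]
tool_rot: [0.654, 0.757, 0.0, 0.001]
force: [0.4, 1.4, 5.6]
finger_gap: 0.46
```

```bash
python3 -c "
from h import *
st();save('side','s1')
im=cv2.imread('pics/s1.png')[200:460,210:400];cv2.imwrite('pics/s1c.png',cv2.resize(im,None,fx=2.3,fy=2.3,interpolation=cv2.INTER_CUBIC))"
```

```text
t 3.65 tcp [ 0.4555 -0.2333  0.1139] yaw 8.36 F [0.391  1.4373 5.6014] M [ 0.312   0.009  -0.0055] gap 0.46
```

Call:
{"op": "servo_tool", "data": {
  "targets": [
    [0,0,-20,0,0,0],
    [0,0,-60,0,0,0],
    [0,0,-110,0,0,0],
    [0,0,-150,0,0,0],
    [0,0,-175,0,0,0],
    [25,2,-180,0,0,0],
    [70,7,-180,0,0,0],
    [120,11,-180,0,0,0],
    [170,16,-180,0,0,0],
    [220,21,-180,0,0,0]
  ]
}}

```text
t: 4.95
tcp_pos: [0.4431, -0.0108, 0.2928]
tool_rot: [0.654, 0.757, 0.0, 0.0]
force: [0.6, -0.0, -1.7]
finger_gap: 0.462
```

Call:
{"op": "servo_tool", "data": {
  "targets": [
    [50,5,0,0,0,0],
    [100,10,0,0,0,0],
    [150,15,0,0,0,0],
    [200,20,0,0,0,0],
    [240,24,0,0,0,0],
    [260,25,0,0,0,0],
    [260,25,0,0,0,0],
    [260,25,0,0,0,0]
  ]
}}

```text
t: 5.95
tcp_pos: [0.4302, 0.248, 0.2925]
tool_rot: [0.654, 0.757, -0.0, 0.0]
force: [0.4, -0.6, -1.4]
finger_gap: 0.462
```

```bash
python3 -c "
from h import *
st();save('side','s2');save('top','t2');save('wrist','w2')
a=cv2.imread('pics/s2.png')[80:280,170:370];b=cv2.imread('pics/w2.png')
im=np.zeros((480,800,3),np.uint8);im[:400,:400]=cv2.resize(a,None,fx=2,fy=2,interpolation=cv2.INTER_CUBIC);im[:,400:]=cv2.resize(b,None,fx=.83,fy=.83)[:398*1 if 0 else 480,60:460][:480].copy() if 0 else 0
w=cv2.resize(b[80:400,160:480],(400,400));im[:400,400:]=w
cv2.imwrite('pics/c2.png',im[:400])"
```

```text
t 5.95 tcp [0.4302 0.248  0.2925] yaw 8.37 F [ 0.3833 -0.596  -1.4499] M [-0.0167  0.0291 -0.0258] gap 0.462
```

View pics/c2.png

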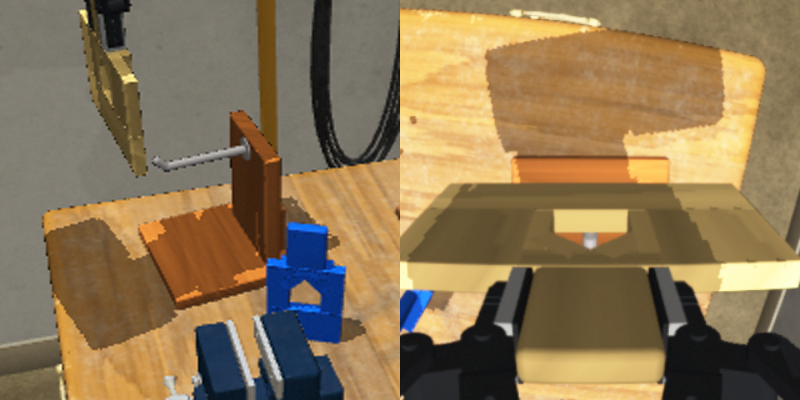

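The hook tip shows centred in the hole (crop 590,240, hole centre 591), and the board hangs plumb. I'm lowering it and advancing.

Call:
{"op": "servo_tool", "data": {
  "targets": [
    [0,0,40,0,0,0],
    [0,0,80,0,0,0],
    [0,0,105,0,0,0],
    [0,0,105,0,0,0],
    [0,15,105,0,0,0],
    [0,30,105,0,0,0],
    [0,45,105,0,0,0],
    [0,45,105,0,0,0]
  ]
}}

```text
t: 7.1
tcp_pos: [0.4773, 0.2555, 0.1881]
tool_rot: [0.654, 0.757, 0.001, 0.001]
force: [-1.1, 0.3, -0.7]
finger_gap: 0.458
```

```bash
python3 -c "
from h import *
st();save('side','s3');save('wrist','w3')
a=cv2.imread('pics/s3.png')[80:280,170:370];b=cv2.imread('pics/w3.png')
im=np.zeros((400,800,3),np.uint8);im[:400,:400]=cv2.resize(a,None,fx=2,fy=2,interpolation=cv2.INTER_CUBIC)
im[:400,400:]=cv2.resize(b[80:400,160:480],(400,400))
cv2.imwrite('pics/c3.png',im)"
```

```text
t 7.1 tcp [0.4773 0.2555 0.1881] yaw 8.34 F [-1.0975  0.2806 -0.7175] M [-0.0291 -0.0229  0.029 ] gap 0.458
```

View pics/c3.png

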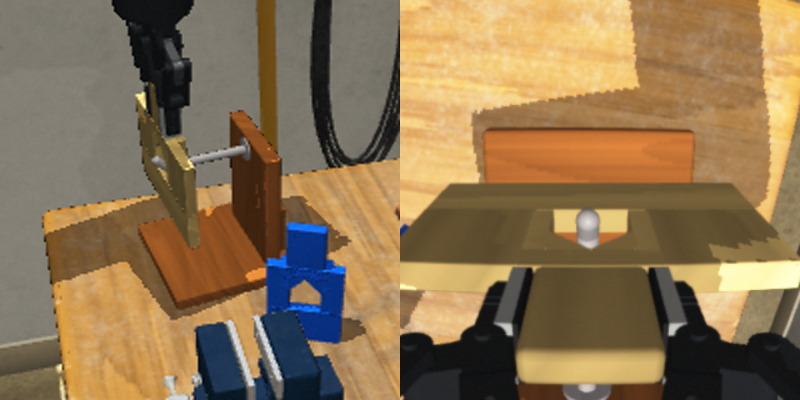

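The hook passes through the hole, centred: its tip shows at (588,225) and its root at (587,393). I'm advancing further, then lowering part way.

Call:
{"op": "servo_tool", "data": {
  "targets": [
    [0,25,0,0,0,0],
    [0,50,0,0,0,0],
    [0,64,0,0,0,0],
    [0,64,8,0,0,0],
    [0,64,17,0,0,0],
    [0,64,17,0,0,0],
    [0,66,17,0,0,0],
    [0,68,17,0,0,0],
    [0,70,17,0,0,0],
    [0,70,17,0,0,0]
  ]
}}

```text
t: 8.45
tcp_pos: [0.5446, 0.2654, 0.1708]
tool_rot: [0.654, 0.757, 0.0, 0.0]
force: [-0.2, -0.9, -1.8]
finger_gap: 0.46
```

```bash
python3 -c "
from h import *
st()"
```

```text
t 8.45 tcp [0.5446 0.2654 0.1708] yaw 8.37 F [-0.1669 -0.934  -1.7671] M [ 0.0495 -0.0242  0.0099] gap 0.46
```

Call:
{"op": "servo_tool", "data": {
  "targets": [
    [0,2,0,0,0,0],
    [0,4,0,0,0,0],
    [0,5,0,0,0,0],
    [0,6,0,0,0,0],
    [0,6,0,0,0,0]
  ]
}}

```text
t: 9.07
tcp_pos: [0.5503, 0.2662, 0.1705]
tool_rot: [0.654, 0.757, -0.0, -0.0]
force: [-0.3, -0.3, -1.8]
finger_gap: 0.462
```

Call:
{"op": "servo_tool", "data": {
  "targets": [
    [0,0,1,0,0,0],
    [0,0,2,0,0,0],
    [0,0,2,0,0,0]
  ]
}}

```text
t: 9.45
tcp_pos: [0.5501, 0.2662, 0.1684]
tool_rot: [0.654, 0.757, -0.0, -0.0]
force: [-0.3, -0.2, -1.3]
finger_gap: 0.464
```

```bash
python3 -c "
from h import *
st()"
```

```text
t 9.45 tcp [0.5501 0.2662 0.1684] yaw 8.37 F [-0.3291 -0.2296 -1.3306] M [-0.0307 -0.0475  0.0053] gap 0.464
```

Call:
{"op": "servo_tool", "data": {
  "targets": [
    [0,1,0,0,0,0],
    [0,2,0,0,0,0],
    [0,3,0,0,0,0],
    [0,3,0,0,0,0]
  ]
}}

```text
t: 9.95
tcp_pos: [0.552, 0.2665, 0.1683]
tool_rot: [0.654, 0.757, -0.001, -0.001]
force: [-2.8, -1.0, -0.0]
finger_gap: 0.461
```

Call:
{"op": "servo_tool", "data": {
  "targets": [
    [0,1,1,0,0,0],
    [0,1,2,0,0,0],
    [0,1,2,0,0,0]
  ]
}}

```text
t: 10.32
tcp_pos: [0.552, 0.2664, 0.166]
tool_rot: [0.654, 0.757, -0.002, -0.001]
force: [-5.1, -0.1, 1.6]
finger_gap: 0.457
```

```bash
python3 -c "
from h import *
st()"
```

```text
t 10.32 tcp [0.552  0.2664 0.166 ] yaw 8.36 F [-5.1311 -0.0828  1.5772] M [-0.1809  0.9924 -0.1177] gap 0.457
```

Call:
{"op": "servo_tool", "data": {
  "targets": [
    [0,-1,1,0,0,0],
    [0,-1,2,0,0,0],
    [0,-1,2,0,0,0]
  ]
}}

```text
t: 10.7
tcp_pos: [0.552, 0.2664, 0.1648]
tool_rot: [0.654, 0.757, -0.001, -0.001]
force: [-6.0, -1.0, 3.6]
finger_gap: 0.462
```

```bash
python3 -c "
from h import *
st();save('side','s4');save('wrist','w4')
a=cv2.imread('pics/s4.png')[80:280,170:370];b=cv2.imread('pics/w4.png')
im=np.zeros((400,800,3),np.uint8);im[:400,:400]=cv2.resize(a,None,fx=2,fy=2,interpolation=cv2.INTER_CUBIC)
im[:400,400:]=cv2.resize(b[80:400,160:480],(400,400))
cv2.imwrite('pics/c4.png',im)"
```

```text
t 10.7 tcp [0.552  0.2664 0.1648] yaw 8.37 F [-6.0425 -0.9761  3.5822] M [-0.2948  1.0626 -0.1078] gap 0.462
```

Contact is felt at the back (about −6 N), and the board's weight is now on the hook (Fz positive). I'm releasing it and lifting off.

Call:
{"op": "servo_tool", "data": {
  "targets": [
    [0,0,0,0,0,0],
    [0,0,0,0,0,0],
    [0,0,0,0,0,0],
    [0,0,-15,0,0,0],
    [0,0,-40,0,0,0],
    [0,0,-80,0,0,0],
    [0,0,-128,0,0,0],
    [0,0,-128,0,0,0]
  ],
  "gripper": 65
}}

```text
t: 11.8
tcp_pos: [0.5562, 0.2676, 0.2987]
tool_rot: [0.654, 0.757, 0.005, 0.003]
force: [-0.2, 0.4, -0.8]
finger_gap: 0.762
```

```bash
python3 -c "
from h import *
st();save('side','s5');save('wrist','w5');save('top','t5')
a=cv2.imread('pics/s5.png')[80:280,170:370];b=cv2.imread('pics/w5.png')
im=np.zeros((400,800,3),np.uint8);im[:400,:400]=cv2.resize(a,None,fx=2,fy=2,interpolation=cv2.INTER_CUBIC)
im[:400,400:]=cv2.resize(b[80:400,160:480],(400,400))
cv2.imwrite('pics/c5.png',im)
print('mid',go([.5145,-.2212,.27],8.3))"
```

```text
t 11.8 tcp [0.5562 0.2676 0.2987] yaw 8.38 F [-0.1883  0.3797 -0.8195] M [ 0.0074 -0.0044 -0.0372] gap 0.762
mid [-476.9 -108.7   22.5   -0.     0.     0.1]
```

View pics/c5.png

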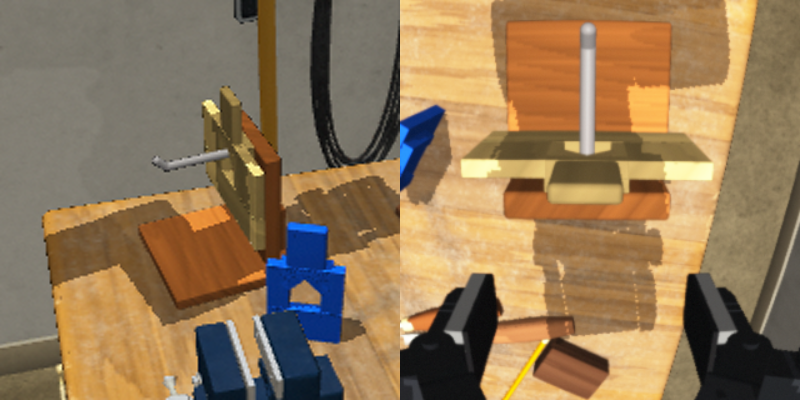

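The wide board hangs straight against the upright, square to the hook (crop 587,150). Before reaching for the middle board I'm checking clearance to the cabinet behind it.

Call:
{"op": "servo_tool", "data": {
  "targets": [
    [-60,-14,0,0,0,0],
    [-120,-28,0,0,0,0],
    [-180,-42,0,0,0,0],
    [-240,-56,0,0,0,0],
    [-300,-70,0,0,0,0],
    [-360,-84,0,0,0,0],
    [-420,-98,0,0,0,0],
    [-460,-107,0,0,0,0],
    [-477,-110,0,0,0,0],
    [-477,-110,0,0,0,0]
  ]
}}

```text
t: 13.2
tcp_pos: [0.5133, -0.2213, 0.2914]
tool_rot: [0.654, 0.756, 0.0, -0.001]
force: [0.6, 0.0, -0.4]
finger_gap: 0.766
```

```bash
python3 -c "
from h import *
a=load('top0');b=load('side0')
for p,q in (((452,246),(382,349)),((461,115),(546,313))): print(tri(a,p,b,q))
st();print(go([.514,-.2213,.112],8.3))
s=save('wrist','w6')
for z in (.157,.107): print(proj(s,[.514,-.2213,z],True))
im=s['color'][...,::-1]
hsv=cv2.cvtColor(im.copy(),cv2.COLOR_BGR2HSV);print(-s['R'].T@s['t'])
x=np.array(proj(s,[.514,-.2213,.157],True)).astype(int);c=im[max(0,x[1]-100):x[1]+100,x[0]-130:x[0]+130]
cv2.imwrite('pics/w6c.png',cv2.resize(c,None,fx=3,fy=3,interpolation=cv2.INTER_CUBIC));print(max(0,x[1]-100),x[0]-130,c.shape)"
```

```text
(array([ 0.5709, -0.235 ,  0.1117]), np.float64(0.014914923087212843))
(array([ 0.8352, -0.257 ,  0.1352]), np.float64(0.007102423290841665))
t 13.2 tcp [ 0.5133 -0.2213  0.2914] yaw 8.28 F [ 0.6277  0.0078 -0.4205] M [ 0.0394  0.0516 -0.0398] gap 0.766
[ -0.5   0.9 179.4  -0.1  -0.1  -0. ]
(np.float64(311.4491678036674), np.float64(224.04213583520794))
(np.float64(311.3945295783587), np.float64(208.27262327534538))
[ 0.432  -0.2335  0.4343]
124 181 (200, 260, 3)
```

View pics/w6c.png

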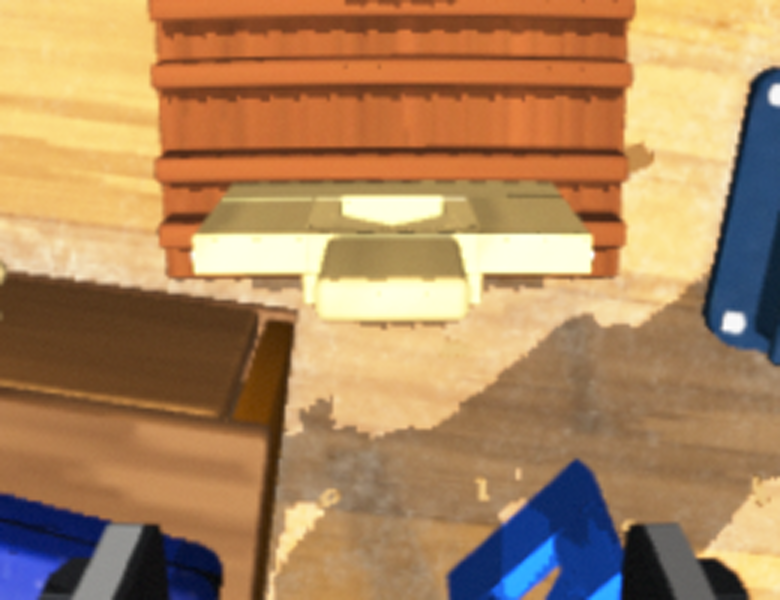

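The middle board's neck top is at crop (392,300), i.e. px (311.4,223.7), against a predicted (311.4,224.0). The cabinet corner (x about 0.57, 0.12 high) clears the gripper. I'm descending and gripping.

Call:
{"op": "servo_tool", "data": {
  "targets": [
    [0,0,55,0,0,0],
    [0,0,110,0,0,0],
    [0,0,155,0,0,0],
    [0,0,177,0,0,0],
    [0,0,177,0,0,0],
    [0,0,177,0,0,0]
  ]
}}

```text
t: 14.0
tcp_pos: [0.5147, -0.2205, 0.1166]
tool_rot: [0.653, 0.757, 0.0, 0.001]
force: [0.6, 0.3, -0.4]
finger_gap: 0.758
```

Call:
{"op": "servo_tool", "data": {
  "targets": [
    [0,0,0,0,0,0],
    [0,0,0,0,0,0],
    [0,0,0,0,0,0],
    [0,0,0,0,0,0],
    [0,0,0,0,0,0]
  ],
  "gripper": 30
}}

```text
t: 14.62
tcp_pos: [0.5147, -0.2215, 0.1171]
tool_rot: [0.654, 0.757, 0.0, 0.001]
force: [-0.0, 1.2, 6.6]
finger_gap: 0.457
```

```bash
python3 -c "
from h import *
st(); b=np.array([.9895,.1443]);r=np.array([.568,.2683])
print(go([*(r-.137*b),.294],8.3))"
```

```text
t 14.62 tcp [ 0.5147 -0.2215  0.1171] yaw 8.36 F [-0.0262  1.2265  6.6371] M [0.2067 0.0251 0.0897] gap 0.457
[ 476.8  -12.6 -177.6    0.1    0.1    0.1]
```

Call:
{"op": "servo_tool", "data": {
  "targets": [
    [0,0,-20,0,0,0],
    [0,0,-60,0,0,0],
    [0,0,-110,0,0,0],
    [0,0,-150,0,0,0],
    [0,0,-175,0,0,0],
    [25,-1,-178,0,0,0],
    [70,-3,-178,0,0,0],
    [120,-4,-178,0,0,0],
    [170,-5,-178,0,0,0],
    [220,-6,-178,0,0,0]
  ]
}}

```text
t: 15.88
tcp_pos: [0.4733, -0.0016, 0.2921]
tool_rot: [0.654, 0.757, -0.001, -0.002]
force: [1.1, -0.0, -1.0]
finger_gap: 0.46
```

Call:
{"op": "servo_tool", "data": {
  "targets": [
    [50,-1,0,0,0,0],
    [100,-2,0,0,0,0],
    [150,-4,0,0,0,0],
    [200,-5,0,0,0,0],
    [240,-6,0,0,0,0],
    [257,-7,0,0,0,0],
    [257,-7,0,0,0,0],
    [257,-7,0,0,0,0]
  ]
}}

```text
t: 16.88
tcp_pos: [0.4312, 0.2477, 0.2931]
tool_rot: [0.654, 0.757, -0.001, -0.0]
force: [0.2, -0.5, -1.2]
finger_gap: 0.464
```

```bash
python3 -c "
from h import *
st(); b=np.array([.9895,.1443]);r=np.array([.568,.2683])
print(go([*(r-.137*b),.191],8.3))
s=save('wrist','w7');print(proj(s,[*(r-.102*b),.15],True),proj(s,[*(r-.137*b),.102],True), s['cx'])"
```

```text
t 16.88 tcp [0.4312 0.2477 0.2931] yaw 8.33 F [ 0.243  -0.4773 -1.1812] M [-0.0453 -0.0455  0.0493] gap 0.464
[  0.7   1.4 102.1  -0.1   0.1   0. ]
(np.float64(312.80965177503856), np.float64(262.05994725245887)) (np.float64(312.7763332910787), np.float64(207.11172207068913)) 311.944533819442
```

Call:
{"op": "servo_tool", "data": {
  "targets": [
    [0,0,40,0,0,0],
    [0,0,80,0,0,0],
    [0,0,102,0,0,0],
    [0,0,102,0,0,0],
    [0,15,102,0,0,0],
    [0,35,102,0,0,0],
    [0,60,102,0,0,0],
    [0,85,102,0,0,0],
    [0,88,102,0,0,0],
    [0,88,102,0,0,0]
  ]
}}

```text
t: 18.18
tcp_pos: [0.5186, 0.2614, 0.1921]
tool_rot: [0.654, 0.757, 0.0, 0.0]
force: [-0.5, 0.5, -1.6]
finger_gap: 0.463
```

```bash
python3 -c "
from h import *
st();save('side','s8');save('wrist','w8')
a=cv2.imread('pics/s8.png')[80:280,170:370];b=cv2.imread('pics/w8.png')
im=np.zeros((400,800,3),np.uint8);im[:400,:400]=cv2.resize(a,None,fx=2,fy=2,interpolation=cv2.INTER_CUBIC)
im[:400,400:]=cv2.resize(b[80:400,160:480],(400,400))
cv2.imwrite('pics/c8.png',im)
b=np.array([.9895,.1443]);r=np.array([.568,.2683]);print((sense()['tcp_pos'][:2]-r)@b)"
```

```text
t 18.18 tcp [0.5186 0.2614 0.1921] yaw 8.35 F [-0.462   0.5277 -1.5945] M [ 0.0291  0.0373 -0.0077] gap 0.463
-0.05085847935368171
```

View pics/c8.png

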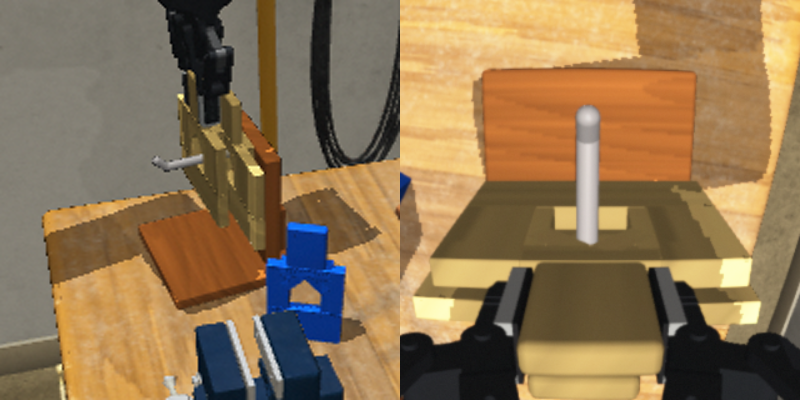

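The middle board is on the hook with the bar centred in the hole (588,200), and the wide board is undisturbed behind it. I'm lowering it to just above its seat and then sliding back.

Call:
{"op": "servo_tool", "data": {
  "targets": [
    [0,0,8,0,0,0],
    [0,0,16,0,0,0],
    [0,0,20,0,0,0],
    [0,3,20,0,0,0],
    [0,6,20,0,0,0],
    [0,8,20,0,0,0],
    [0,9,20,0,0,0],
    [0,9,20,0,0,0]
  ]
}}

```text
t: 19.27
tcp_pos: [0.5276, 0.2629, 0.1716]
tool_rot: [0.654, 0.757, 0.0, 0.0]
force: [0.8, 0.1, -0.6]
finger_gap: 0.461
```

Call:
{"op": "servo_tool", "data": {
  "targets": [
    [0,1,0,0,0,0],
    [0,2,0,0,0,0],
    [0,3,0,0,0,0],
    [0,3,0,0,0,0]
  ]
}}

```text
t: 19.77
tcp_pos: [0.5301, 0.2632, 0.1714]
tool_rot: [0.654, 0.757, -0.0, -0.0]
force: [-2.3, -0.2, -0.1]
finger_gap: 0.461
```

Call:
{"op": "servo_tool", "data": {
  "targets": [
    [0,0,1,0,0,0],
    [0,0,2,0,0,0],
    [0,0,3,0,0,0],
    [0,0,3,0,0,0]
  ]
}}

```text
t: 20.27
tcp_pos: [0.5303, 0.2633, 0.1683]
tool_rot: [0.654, 0.757, -0.0, -0.0]
force: [-1.3, -0.4, -1.1]
finger_gap: 0.463
```

```bash
python3 -c "
from h import *
st()"
```

```text
t 20.27 tcp [0.5303 0.2633 0.1683] yaw 8.37 F [-1.3268 -0.3842 -1.14  ] M [ 0.032   0.2419 -0.029 ] gap 0.463
```

Call:
{"op": "servo_tool", "data": {
  "targets": [
    [0,0.5,1,0,0,0],
    [0,0.5,2,0,0,0],
    [0,0.5,2,0,0,0]
  ]
}}

```text
t: 20.65
tcp_pos: [0.5304, 0.2629, 0.1675]
tool_rot: [0.654, 0.757, -0.001, -0.0]
force: [-4.8, -1.7, 6.1]
finger_gap: 0.464
```

Call:
{"op": "servo_tool", "data": {
  "targets": [
    [0,0,1,0,0,0],
    [0,0,1,0,0,0]
  ]
}}

```text
t: 20.9
tcp_pos: [0.5304, 0.2628, 0.1672]
tool_rot: [0.653, 0.757, -0.001, 0.0]
force: [-5.2, -3.0, 9.8]
finger_gap: 0.456
```

```bash
python3 -c "
from h import *
st()"
```

```text
t 20.9 tcp [0.5304 0.2628 0.1672] yaw 8.39 F [-5.1799 -2.9592  9.8387] M [-0.6549  0.882  -0.1551] gap 0.456
```

The board is seated (Fz about 10 N) and touching behind. I'll ease the press, then release and lift.

Call:
{"op": "servo_tool", "data": {
  "targets": [
    [0,0,-1.5,0,0,0],
    [0,0,-1.5,0,0,0]
  ]
}}

```text
t: 21.15
tcp_pos: [0.5305, 0.2627, 0.1673]
tool_rot: [0.654, 0.757, -0.001, -0.0]
force: [-3.7, -3.5, 4.7]
finger_gap: 0.465
```

Call:
{"op": "servo_tool", "data": {
  "targets": [
    [0,0,0,0,0,0],
    [0,0,0,0,0,0],
    [0,0,0,0,0,0],
    [0,0,-15,0,0,0],
    [0,0,-40,0,0,0],
    [0,0,-80,0,0,0],
    [0,0,-128,0,0,0],
    [0,0,-128,0,0,0]
  ],
  "gripper": 65
}}

```text
t: 22.15
tcp_pos: [0.5339, 0.2644, 0.3009]
tool_rot: [0.654, 0.757, 0.005, 0.003]
force: [-0.5, -0.2, -0.2]
finger_gap: 0.756
```

```bash
python3 -c "
from h import *
st();save('side','s9');save('wrist','w9')
a=cv2.imread('pics/s9.png')[80:280,170:370];b=cv2.imread('pics/w9.png')
im=np.zeros((400,800,3),np.uint8);im[:400,:400]=cv2.resize(a,None,fx=2,fy=2,interpolation=cv2.INTER_CUBIC)
im[:400,400:]=cv2.resize(b[80:400,160:480],(400,400))
cv2.imwrite('pics/c9.png',im)
print('nar',go([.3945,-.2398,.27],8.3))"
```

```text
t 22.15 tcp [0.5339 0.2644 0.3009] yaw 8.38 F [-0.5093 -0.2178 -0.2104] M [ 0.0154  0.0111 -0.064 ] gap 0.756
nar [-478.  -208.4   25.6    0.1   -0.     0.1]
```

View pics/c9.png

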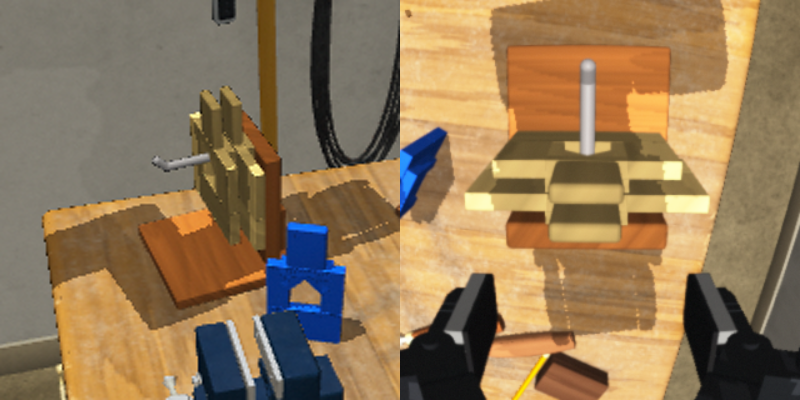

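Both boards hang straight and parallel on the hook. Next is the narrow board. I'll go above it and check the neck numerically, because only one view is left.

Call:
{"op": "servo_tool", "data": {
  "targets": [
    [-55,-24,0,0,0,0],
    [-110,-48,0,0,0,0],
    [-165,-72,0,0,0,0],
    [-220,-96,0,0,0,0],
    [-275,-120,0,0,0,0],
    [-330,-144,0,0,0,0],
    [-385,-168,10,0,0,0],
    [-440,-192,15,0,0,0],
    [-478,-209,15,0,0,0],
    [-478,-209,15,0,0,0]
  ]
}}

```text
t: 23.5
tcp_pos: [0.3926, -0.2421, 0.2788]
tool_rot: [0.656, 0.755, -0.0, -0.001]
force: [-1.0, 0.9, -0.1]
finger_gap: 0.76
```

```bash
python3 -c "
from h import *
st();print(go([.3945,-.2397,.115],8.3))
s=save('wrist','w10')
print(proj(s,[.3945,-.2397,.157],True))
hsv=cv2.cvtColor(s['color'],cv2.COLOR_RGB2HSV)
x,y=np.array(proj(s,[.3945,-.2397,.157],True)).astype(int)
m=((hsv[...,0]>20)&(hsv[...,0]<35)&(hsv[...,1]<150)&(hsv[...,2]>215)).astype(np.uint8)
for yy in range(y-30,y+26,3):
  r=np.where(m[yy,x-60:x+60])[0]+x-60; print(yy,(r.min(),r.max(),len(r)) if len(r) else None, hsv[yy,x])
"
```

```text
t 23.5 tcp [ 0.3926 -0.2421  0.2788] yaw 8.08 F [-0.9583  0.9491 -0.0977] M [0.024  0.0195 0.0295] gap 0.76
[  1.8   2.5 163.8  -0.1  -0.1  -0.2]
(np.float64(314.4716097922888), np.float64(230.9733769265584))
200 (np.int64(298), np.int64(331), 34) [ 30  28 255]
203 (np.int64(306), np.int64(323), 18) [ 29  37 255]
206 None [ 20 129 170]
209 (np.int64(269), np.int64(361), 51) [ 21 128 157]
212 (np.int64(269), np.int64(361), 48) [ 20 128 160]
215 (np.int64(269), np.int64(361), 46) [ 20 130 163]
218 (np.int64(269), np.int64(361), 44) [ 20 127 165]
221 (np.int64(270), np.int64(360), 41) [ 20 125 167]
224 (np.int64(285), np.int64(345), 25) [ 21 124 225]
227 (np.int64(285), np.int64(345), 61) [ 29  48 255]
230 (np.int64(285), np.int64(345), 61) [ 30  32 255]
233 (np.int64(290), np.int64(341), 52) [ 29  37 255]
236 (np.int64(290), np.int64(341), 52) [ 29  46 255]
239 None [ 18 138 236]
242 None [ 11 186 191]
245 None [ 11 187 191]
248 None [ 11 188 170]
251 None [ 11 186  74]
254 None [ 10 182 105]
```

Neck top is at u 290–341, v 224–238, centre (315.5,231), against a predicted (314.5,231). I'm descending, with a small correction before closing.

Call:
{"op": "servo_tool", "data": {
  "targets": [
    [1,2,50,0,0,0],
    [1,2,100,0,0,0],
    [1,2,140,0,0,0],
    [1,2,140,0,0,0]
  ]
}}

```text
t: 24.05
tcp_pos: [0.3938, -0.2352, 0.1376]
tool_rot: [0.653, 0.757, 0.0, -0.005]
force: [-0.3, -0.6, -0.7]
finger_gap: 0.761
```

```bash
python3 -c "
from h import *
st();print(go([.3945,-.2397,.115],8.3))"
```

```text
t 24.05 tcp [ 0.3938 -0.2352  0.1376] yaw 8.47 F [-0.3443 -0.6445 -0.7121] M [-0.0443 -0.034  -0.0127] gap 0.761
[-4.8  0.2 22.5 -0.3 -0.4  0.2]
```

Call:
{"op": "servo_tool", "data": {
  "targets": [
    [0,0,10,0,0,0],
    [0,0,10,0,0,0],
    [0,0,10,0,0,0]
  ]
}}

```text
t: 24.42
tcp_pos: [0.3962, -0.2391, 0.1311]
tool_rot: [0.654, 0.757, -0.0, 0.001]
force: [0.2, 0.0, 0.1]
finger_gap: 0.761
```

```bash
python3 -c "
from h import *
st();print(go([.3945,-.2397,.115],8.3))"
```

```text
t 24.43 tcp [ 0.3962 -0.2391  0.1311] yaw 8.38 F [0.1929 0.0109 0.0767] M [-0.0284 -0.0179  0.0228] gap 0.761
[-0.4 -1.8 16.1  0.1  0.1  0.1]
```

Call:
{"op": "servo_tool", "data": {
  "targets": [
    [0,-1,10,0,0,0],
    [0,-1,16,0,0,0],
    [0,-1,16,0,0,0]
  ]
}}

```text
t: 24.8
tcp_pos: [0.3942, -0.2385, 0.1134]
tool_rot: [0.654, 0.757, 0.0, -0.001]
force: [-0.3, -0.5, 0.2]
finger_gap: 0.76
```

Call:
{"op": "servo_tool", "data": {
  "targets": [
    [0,0,0,0,0,0],
    [0,0,0,0,0,0],
    [0,0,0,0,0,0],
    [0,0,0,0,0,0],
    [0,0,0,0,0,0]
  ],
  "gripper": 30
}}

```text
t: 25.42
tcp_pos: [0.3948, -0.239, 0.1142]
tool_rot: [0.654, 0.757, -0.0, 0.0]
force: [0.4, -1.3, 1.4]
finger_gap: 0.462
```

```bash
python3 -c "
from h import *
st(); b=np.array([.9895,.1443]);r=np.array([.568,.2683])
print(go([*(r-.137*b),.294],8.3))"
```

```text
t 25.43 tcp [ 0.3948 -0.239   0.1142] yaw 8.37 F [ 0.4217 -1.2921  1.3811] M [-0.1147 -0.0791  0.0048] gap 0.462
[ 476.8  108.3 -180.     0.     0.     0.1]
```

Call:
{"op": "servo_tool", "data": {
  "targets": [
    [0,0,-20,0,0,0],
    [0,0,-60,0,0,0],
    [0,0,-110,0,0,0],
    [0,0,-150,0,0,0],
    [0,0,-175,0,0,0],
    [25,5,-180,0,0,0],
    [70,16,-180,0,0,0],
    [120,27,-180,0,0,0],
    [170,39,-180,0,0,0],
    [220,50,-180,0,0,0]
  ]
}}

```text
t: 26.68
tcp_pos: [0.4112, -0.0121, 0.2936]
tool_rot: [0.654, 0.757, -0.0, -0.001]
force: [1.5, 0.5, -1.0]
finger_gap: 0.462
```

Call:
{"op": "servo_tool", "data": {
  "targets": [
    [50,11,0,0,0,0],
    [100,22,0,0,0,0],
    [150,34,0,0,0,0],
    [200,45,0,0,0,0],
    [240,54,0,0,0,0],
    [257,58,0,0,0,0],
    [257,58,0,0,0,0],
    [257,58,0,0,0,0]
  ]
}}

```text
t: 27.68
tcp_pos: [0.4316, 0.2475, 0.2937]
tool_rot: [0.654, 0.757, -0.001, -0.0]
force: [-0.0, -0.8, -1.6]
finger_gap: 0.46
```

```bash
python3 -c "
from h import *
st(); b=np.array([.9895,.1443]);r=np.array([.568,.2683])
print(go([*(r-.137*b),.189],8.3),(sense()['tcp_pos'][:2]-r)@b)"
```

```text
t 27.68 tcp [0.4316 0.2475 0.2937] yaw 8.32 F [-0.0123 -0.8485 -1.617 ] M [ 0.0278  0.0634 -0.0151] gap 0.46
[  1.    1.1 104.7  -0.1   0.1   0. ] -0.13794236299318155
```

Call:
{"op": "servo_tool", "data": {
  "targets": [
    [0,0,40,0,0,0],
    [0,0,80,0,0,0],
    [0,0,105,0,0,0],
    [0,0,105,0,0,0],
    [0,15,105,0,0,0],
    [0,35,105,0,0,0],
    [0,55,105,0,0,0],
    [0,66,105,0,0,0],
    [0,66,105,0,0,0]
  ]
}}

```text
t: 28.8
tcp_pos: [0.4989, 0.2585, 0.1899]
tool_rot: [0.654, 0.757, 0.001, 0.001]
force: [-0.6, -0.3, -1.3]
finger_gap: 0.458
```

Call:
{"op": "servo_tool", "data": {
  "targets": [
    [0,0,8,0,0,0],
    [0,0,16,0,0,0],
    [0,0,20,0,0,0],
    [0,3,20,0,0,0],
    [0,6,20,0,0,0],
    [0,8,20,0,0,0],
    [0,9,20,0,0,0],
    [0,9,20,0,0,0]
  ]
}}

```text
t: 29.8
tcp_pos: [0.5063, 0.2598, 0.1691]
tool_rot: [0.654, 0.757, 0.0, 0.0]
force: [0.3, -1.0, -1.6]
finger_gap: 0.462
```

```bash
python3 -c "
from h import *
st(); b=np.array([.9895,.1443]);r=np.array([.568,.2683])
print((sense()['tcp_pos'][:2]-r)@b)"
```

```text
t 29.8 tcp [0.5063 0.2598 0.1691] yaw 8.37 F [ 0.273  -0.9534 -1.6342] M [-0.0138 -0.0137 -0.0161] gap 0.462
-0.0622778614857391
```

Call:
{"op": "servo_tool", "data": {
  "targets": [
    [0,1,0,0,0,0],
    [0,2,0,0,0,0],
    [0,3,0,0,0,0],
    [0,3,0,0,0,0]
  ]
}}

```text
t: 30.3
tcp_pos: [0.5073, 0.2598, 0.1687]
tool_rot: [0.654, 0.757, -0.002, -0.001]
force: [-4.5, -1.1, 1.4]
finger_gap: 0.457
```

Call:
{"op": "servo_tool", "data": {
  "targets": [
    [0,0,1,0,0,0],
    [0,0,2,0,0,0],
    [0,0,3,0,0,0],
    [0,0,3,0,0,0]
  ]
}}

```text
t: 30.8
tcp_pos: [0.5073, 0.2599, 0.1656]
tool_rot: [0.654, 0.757, -0.002, -0.001]
force: [-5.0, -0.8, -0.1]
finger_gap: 0.463
```

```bash
python3 -c "
from h import *
st()"
```

```text
t 30.8 tcp [0.5073 0.2599 0.1656] yaw 8.37 F [-5.0496 -0.8287 -0.1011] M [-0.1975  0.8839 -0.1091] gap 0.463
```

Call:
{"op": "servo_tool", "data": {
  "targets": [
    [0,0,1,0,0,0],
    [0,0,2,0,0,0],
    [0,0,2,0,0,0]
  ]
}}

```text
t: 31.18
tcp_pos: [0.5074, 0.2597, 0.1645]
tool_rot: [0.654, 0.757, -0.002, -0.001]
force: [-6.0, -2.1, 5.0]
finger_gap: 0.458
```

```bash
python3 -c "
from h import *
st()"
```

```text
t 31.18 tcp [0.5074 0.2597 0.1645] yaw 8.38 F [-5.9548 -2.0511  5.0212] M [-0.4403  1.0467 -0.079 ] gap 0.458
```

Seated and in contact, as with the others. I'm releasing and lifting.

Call:
{"op": "servo_tool", "data": {
  "targets": [
    [0,0,0,0,0,0],
    [0,0,0,0,0,0],
    [0,0,0,0,0,0],
    [0,0,-15,0,0,0],
    [0,0,-40,0,0,0],
    [0,0,-80,0,0,0],
    [0,0,-128,0,0,0],
    [0,0,-150,0,0,0],
    [0,0,-150,0,0,0]
  ],
  "gripper": 65
}}

```text
t: 32.3
tcp_pos: [0.5105, 0.2606, 0.3172]
tool_rot: [0.654, 0.757, 0.003, 0.002]
force: [-0.2, -0.3, -0.0]
finger_gap: 0.761
```

```bash
python3 -c "
from h import *
st();save('side','s11');save('wrist','w11');save('top','t11')
a=cv2.imread('pics/s11.png')[130:230,220:320];b=cv2.imread('pics/w11.png')
im=np.zeros((500,800,3),np.uint8);im[:400,:400]=cv2.resize(a,None,fx=4,fy=4,interpolation=cv2.INTER_CUBIC)
im[:400,400:]=cv2.resize(b[80:400,160:480],(400,400))
cv2.imwrite('pics/c11.png',im[:400])
d=cv2.absdiff(cv2.imread('pics/top0.png'),cv2.imread('pics/t11.png')).max(2)
for n,(y0,y1,x0,x1) in dict(burr=(318,350,324,388),roll=(174,204,320,348),tin=(138,176,362,402)).items(): print(n,(d[y0:y1,x0:x1]>40).sum())"
```

```text
t 32.3 tcp [0.5105 0.2606 0.3172] yaw 8.38 F [-0.2105 -0.2679 -0.0068] M [-0.0296  0.0229 -0.0374] gap 0.761
burr 0
roll 0
tin 0
```

View pics/c11.png

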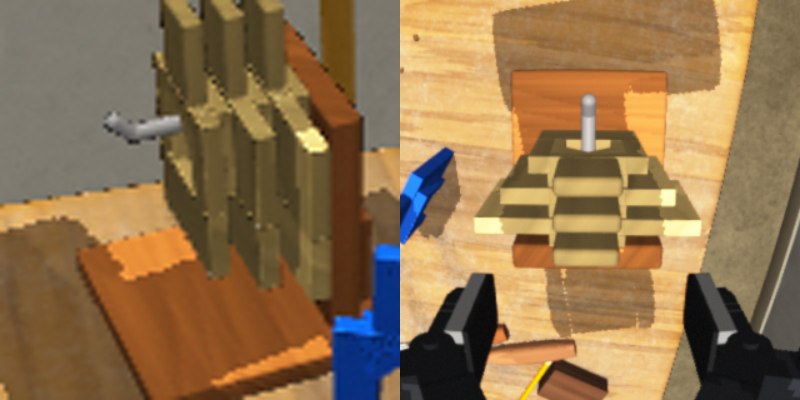

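All three hang on the hook, narrow in front, with parallel, evenly spaced necks at crop (587,187), (587,218) and (587,255). I'll do one numeric check of spacing and stillness before handing in.

Call:
{"op": "servo_tool", "data": {
  "targets": [
    [0,0,0,0,0,0],
    [0,0,0,0,0,0],
    [0,0,0,0,0,0],
    [0,0,0,0,0,0]
  ]
}}

```text
t: 32.95
tcp_pos: [0.5092, 0.2602, 0.3138]
tool_rot: [0.654, 0.757, -0.0, -0.0]
force: [-1.2, -0.1, 0.7]
finger_gap: 0.759
```

```bash
python3 -c "
from h import *
s=save('side','s12');d=cv2.absdiff(cv2.imread('pics/s12.png'),cv2.imread('pics/s11.png')).max(2)[140:230,250:320];print('moved px',(d>40).sum())
w=save('wrist','w12');b=np.array([.9895,.1443]);r=np.array([.568,.2683])
col=cv2.cvtColor(w['color'],cv2.COLOR_RGB2GRAY)[:,305:315].mean(1)
g=np.diff(col); print([(i,int(g[i])) for i in range(200,300) if abs(g[i])>8])
for k in (.016,.038,.060):
  print(k,[round(float(proj(w,[*(r-(k+e)*b),.211],True)[1]),1) for e in (.006,-.006)])"
```

```text
moved px 9
[(201, -48), (202, -35), (203, -12), (204, -8), (205, 10), (206, 13), (207, -20), (221, 14), (222, 30), (223, 31), (224, 15), (225, 10), (226, 8), (235, -11), (236, -19), (237, -41), (238, -42), (251, 12), (252, 31), (253, 28), (254, 17), (255, 10), (256, 8), (265, -19), (266, -33), (267, -37), (268, -12), (279, 15), (280, 30), (281, 28), (282, 15), (283, 11), (292, -11), (293, -26), (294, -28)]
0.016 [284.2, 298.6]
0.038 [256.4, 271.8]
0.06 [226.9, 243.2]
```

```bash
python3 -c "
from h import *
print(sign_off());st()"
```

```text
the job is handed in; nothing more can be done
None
the job is handed in; nothing more can be done
```

All three boards are on the hook, collars to the back: the wide one against the upright, then the middle, then the narrow in front. I gripped each by the width of its neck and slid it back until I felt contact (about 2–6 N). I then lowered it until the hook took the weight, and released. The job took about 33 of the 72 s.

Last checks before handing in:
- **Spacing:** the neck spacing in the wrist picture matches the 22 mm pitch expected with collars touching (29 and 28 px, against 29.5 and 28 px predicted).
- **Position:** all three necks show about 4 px off the predicted rows by the same amount. I put this down to calibration or hook-position error of about 3 mm.
- **Straightness:** the last picture shows the boards parallel and plumb.
- **Stillness:** 9 pixels changed around the boards between side pictures about 0.6 s apart. I took this to be the arm settling or its shadow, not a board moving.
- **Bystanders:** the burr block, abrasive roll and tin show no pixel change from the start in the top view.

The arm was clear of everything when I handed in, and no check failed.

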